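# Drift the pump flange into line and blank its neck

## Task

The spacer and flange on the pump base have fanned out round their stud, so the holes at the free end no longer line up. Drive the tapered drift pin down through the three holes until its collar is flush on the flange and leave it there, pulling the stack into line; then set the loose cover on the flange's neck so that it is fully seated and level. Leave the other pins in their block and do not knock over or shove aside anything else on the bench.

Things in the scene. Friction and masses are not known exactly. Their poses are not given: they have to be found in the camera images.
- base: Grey pump base, fixed: block 190 x 84 mm, 70 high, from own x = -35 to 155 mm; feet 12 mm high reach x = -70 and 190. Origin: bench level under the stud axis; x points to the drift hole, z up. At x = 0 a 14 mm stud to 114 mm above the bench, with a fixed 25 mm nut at 94 to 105 mm that keeps the plates down. 46 mm bore at x = 60; 18 mm drift hole at x = 120. Carries the spacer, then the flange.
- base_hole (a point): Centre of the mouth of the base's 18 mm drift hole, 70 mm above the bench. It is open all the way down to the bench.
- spacer: Loose aluminium plate, 176 x 76 x 10 mm, 0.35 kg, on the base. Origin: underside, centre of its 15.5 mm hole, which is on the stud (0.8 mm play all round); own x runs to its drift hole, 120 mm away. It can only swing about the stud; a few N slide it. Starts turned from the base's x by up to 0.045 rad either way (5.4 mm at the hole).
- spacer_hole (a point): Centre of the upper mouth of the spacer's 18 mm drift hole, level with its top face (80 mm above the bench).
- flange: Loose dark steel plate, 176 x 76 x 12 mm, 0.6 kg, on the spacer; upright open neck half way along (54 mm outside, 46 mm bore, 24 mm high above the plate). Origin: underside, centre of its 15.5 mm stud hole; own x runs to its drift hole, 120 mm away. Swings like the spacer. Starts turned 0.028 to 0.045 rad (3.4 to 5.4 mm at the hole) anticlockwise, seen from above, from the base's x.
- flange_hole (a point): Centre of the upper mouth of the flange's 18 mm drift hole, level with its top face (92 mm above the bench).
- neck_rim (a point): Centre of the mouth of the flange's neck, at its rim, 116 mm above the bench and 60 mm from the drift hole.
- block: Wooden pin block, fixed, 190 x 62 x 85 mm high (own x by y by z), with three upright 18 mm holes in a row along its own x at -60, 0 and +60 mm, holding the drift, the bolt and the dowel in any order. Origin: centre of its underside.
- drift: Steel tapered pin, 0.22 kg, tip down in the block, collar on the block's top. Origin: centre of the collar's underside, z up the pin. Below: shank 16.4 mm across for 25 mm, then a 49 mm taper to a blunt 4 mm point at -74 mm. Above: collar 27 mm across, 6 mm thick, then a plain round grip 20 mm across up to +48 mm. Home: origin 92 mm above the bench. A few N when centred; jams if forced off-centre.
- bolt: Bystander in the block: dark hexagon bolt, 16 mm shank 65 mm long, flat hexagon head 28 mm across and 11 mm high. Origin: underside of the head, 85 mm above the bench.
- dowel: Bystander in the block: straight 16 mm dowel, 60 mm long below its 25 mm collar, with a black ball grip of 28 mm, its top 42 mm above the origin. Origin: underside of the collar, 85 mm above the bench.
- cover: Loose aluminium cover, 0.14 kg, on the bench: disc 66 mm across, 6 mm thick; under it a round spigot 41 mm across, 8 mm long, that drops into the neck with 2.5 mm to spare all round; above it a plain round knob 22 mm across, 34 mm high. Origin: centre of the spigot's underside (disc 8 to 14, knob 14 to 48 mm above it). Seated, the origin is 8 mm below the neck's rim.
- spray_can: Bystander beside the base, on its own -y side: upright yellow can, 52 mm across, 150 mm high. Origin: centre of its underside.
- tin: Bystander beside the base, on its own +y side: open steel tin, 56 mm across, 55 mm high. Origin: centre of its underside.
- water_bottle: Bystander: upright clear water bottle, 62 mm across, 190 mm high. Origin: centre of its underside.
- jar: Bystander: upright amber jar, 70 mm across, 100 mm high. Origin: centre of its underside.
- wrench: Bystander: steel wrench lying flat, 170 mm long along its own x. Origin: its underside, on the bench.
- screwdriver: Bystander: screwdriver with a black handle, lying flat, 190 mm long along its own x. Origin: its underside, on the bench.
Mind the look-alikes: they are no part of the job. Leave any brown or purple look-alike of the cover alone. There is more than one size of the flange; the job needs the smaller.

How it is judged:
On the way, in this order (a step that is already met when the one before it is completed fails the run):
1. the drift is home, its collar on the flange, and the three holes are in line (z of drift in the frame of base between 0.089 and 0.095 m and horizontal distance between each of drift, flange_hole, spacer_hole and base_hole below 0.003 m and angle between drift's own z axis and vertical below 0.06 rad and z of flange in the frame of base below 0.0825 m and angle between flange's own z axis and vertical below 0.03 rad), for 0.2 s.
2. the cover is seated level on the neck (horizontal distance between cover and neck_rim below 0.004 m and z of cover in the frame of flange between 0.025 and 0.031 m and angle between cover's own z axis and vertical below 0.04 rad), for 0.2 s.
At the end, for the whole second after the job is handed in: Drift upright, collar within 3 mm of the flange, axis within 3 mm of the base hole's centre; spacer and flange drift holes each within 3 mm of the base's; cover on the neck's rim (3 mm in height, 4 mm of centre, level within 0.04 rad); all released and at rest (all of step 1 and all of step 2 and linear speed of each of drift, cover, flange, spacer below 0.02 m/s); the robot touches nothing.
It fails at once if the spray can or the tin is tipped over or pushed more than 40 mm (distance of any of spray_can, tin from where it was at the start of the episode above 0.04 m or angle between any of spray_can, tin's own z axis and vertical above 0.5 rad).
It fails at once if the water bottle or the jar is tipped over or pushed more than 40 mm (distance of any of water_bottle, jar from where it was at the start of the episode above 0.04 m or angle between any of water_bottle, jar's own z axis and vertical above 0.5 rad).
It fails at once if the wrench or the screwdriver is pushed more than 40 mm (distance of any of wrench, screwdriver from where it was at the start of the episode above 0.04 m).
It fails at once if the bolt or the dowel is pulled out of the wooden block (distance of any of bolt, dowel from where it was at the start of the episode above 0.02 m).
It also fails if it takes over 61 s, if anything falls off the work surface, if the arm or the gripper's body presses on something with over 40 N, if the wrist force passes 120 N, or if a joint passes its speed limit or range.

## Robot

A 6-joint arm with a two-finger parallel gripper is mounted at the origin on the work surface. World frame = base frame: x ahead of the robot, y to its left, z up, the work surface at z = 0. Lengths are in m, angles in rad, forces in N, time in s.
With the tool pointing down it reaches from about 0.3 to 0.875 m from the base axis. Payload 6.4 kg.
Tool frame: the origin (TCP) lies midway between the tips of the shut fingers; the grasp point (between the pads) lies robot.grip_depth behind it (robot.grip_depth is the distance from the TCP to the grasp point, in m); z points along the fingers, y is the line along which they close (so a half turn about z gives the same grasp; the last joint's range is limited). The gripper opens to 85 mm and grips with 20 to 120 N. Pads are 22 mm wide; open, the fingers measure 114 mm over their backs; the gripper's body (76 mm by 85 mm) begins 54 mm behind the grasp point. The pads swing forward as they close: fully open they stand 13 mm farther back than shut.
Start: joints at [0.914, 0.181, 1.607, -0, 1.354, -0.206], TCP at [0.251, 0.518, 0.231] pointing down, gripper open.
Joint ranges: [-2.99, 2.99], [-0.89, 2.07], [0.3, 2.58], [-1.14, 4.28], [0, 2.63], [-3.12, 3.12]. Speed limits (rad/s): [2.57, 2.57, 3.01, 3.14, 3.14, 3.14].

## Interface

Orientations are given as [roll, pitch, yaw] about the fixed x, y, z axes, in that order (R = Rz(yaw) Ry(pitch) Rx(roll)).
In Python, from rig import robot gives the robot as it stands. The module is installed in compiled form; this text tells all that it offers.
- The arm moves only by the tool servo_tool, never from a script. Its argument "series" is text: rows parted by semicolons, each of 7 numbers parted by spaces: the shift along the tool's x, y, z normalised to -1 to 1, where 1 is 0.02 m, then the turn, a rotation vector about the tool's x, y, z normalised to -1 to 1, where 1 is 0.1 rad, then the gripper command: -1 is shut, 1 is fully open, values between are in proportion. A call has 1 to 10 rows; each row shifts and turns the commanded pose from where the row before left it, along the tool's axes as they then stand; what a row does not reach is not made up. A row lasts 1/12 s, in which the tool goes at most 41.7 mm and 7.16 degrees, less where a joint would pass 70% of its speed; a pose out of reach is approached as far as the arm can. A call with a number of a shift or a turn outside -1 to 1 is refused whole. A call with a gripper value outside its range is refused whole. The fingers move at their own pace and stop on an object; the grip force is fixed at half the most. Time passes only in rows, so rows that do not move let the fingers close. It gives the time, the measured TCP pose, the force, the opening and the grip force at its end, in the units of the state.
- robot.observe(): the state, without advancing time (a new reading comes with each control period).
- robot.camera(name): name is "side" or "top"; returns a dict with "pixels" (384x512x3 uint8, red, green, blue), "z_map" (384x512 float32, m along the optical axis (not along the pixel's ray), 0 where there is no reading), "fx", "fy", "cx", "cy" (pixels), "dist" ([k1, k2, p1, p2, k3] as OpenCV has them; the pictures are not rectified), "R" (3x3) and "t" (3): a world point X has camera coordinates R X + t. Camera axes: x right, y down, z forward; pixel columns grow to the right and rows downward; lengths in m; the calibration is good to about 2 mm. A picture is of the moment at which its call begins.
- robot.close_job(): hands the job in; it is judged then, once.
Trained networks look in the newest picture that a camera, given by its name, has taken for a name from the list of things; names that differ only in an ending like _2 or _b are one class to them, and where a whole thing is asked for, a point or a joint stands for the part that bears it (a point fixed in the world has none). Each returns a list of dicts, best first, with "p" (0 to 1); they miss things now and then, are a little off and sometimes report something else, mostly with a low value. They report only what shows in the picture. A call takes as long as a camera call. They do not tell look-alikes from the thing itself.
- robot.boxes_of(camera, target): "position" ([column, row] in pixels, amid what is visible of it).
- robot.tip_of(camera, target): "position" ([column, row] in pixels: a listed point, or the origin of a listed thing).
The state is a dict: "time_s": time; "q": joint angles; "dq": joint speeds; "tau": joint torques, N m; "tool_pos": TCP position; "ee_rot": TCP orientation; "wrist_force": force on the tool from outside, world axes, zero at the start; "wrist_torque": the same for the moment, N m; "grip_width": finger opening in m; "grip_force": force on a finger pad.
Only numpy, scipy, OpenCV 4.12 (cv2) and the standard library are available. Lean on these libraries where they do the work, as an engineer would, in place of code of your own. Each camera call takes 0.05 s, during which the arm holds its last target. There are 200 camera calls.

## Working session

There is one attempt and no reset: what is moved stays moved. The work goes in short steps, Python scripts to look and compute and a tool call to move; the robot and the scene stay as the last step left them, time stands still between calls to the robot, and variables do not carry over. Pictures are saved under pics/ and viewed, at most 10 in all, crops included, and the job is handed in when it is done.

Besides the shell and the picture viewer there is one more tool, called after "Request:" as a command line: name --argument value ..., lists and objects as JSON in quotes. servo_tool: Moves the arm, as the interface text tells. Its arguments: {"type":"object","properties":{"series":{"type":"string"}},"required":["series"]}

```bash
mkdir -p pics; cat > h.py <<'E'
from rig import robot
import numpy as np, cv2
def snap(n,fn=None):
    c=robot.camera(n)
    if fn: cv2.imwrite('pics/'+fn,c['pixels'][:,:,::-1])
    return c
def K(c): return np.array([[c['fx'],0,c['cx']],[0,c['fy'],c['cy']],[0,0,1.]])
def ray(c,uv):
    p=cv2.undistortPoints(np.array([[uv]],float),K(c),np.array(c['dist'],float))[0,0]
    R=np.array(c['R']);t=np.array(c['t'])
    return -R.T@t, R.T@np.array([p[0],p[1],1.])
def atz(c,uv,z):
    o,d=ray(c,uv); return o+d*(z-o[2])/d[2]
def depth(c,uv):
    o,d=ray(c,uv); u,v=int(round(uv[0])),int(round(uv[1]))
    return o+d*float(c['z_map'][v,u])
def proj(c,X):
    r,_=cv2.Rodrigues(np.array(c['R'],float))
    return cv2.projectPoints(np.array(X,float).reshape(-1,1,3),r,np.array(c['t'],float),K(c),np.array(c['dist'],float))[0][:,0]
def tri(c1,a,c2,b):
    o1,d1=ray(c1,a);o2,d2=ray(c2,b)
    s=np.linalg.lstsq(np.c_[d1,-d2],o2-o1,rcond=None)[0]
    p,q=o1+s[0]*d1,o2+s[1]*d2
    return (p+q)/2,np.linalg.norm(p-q)
def cloud(c):
    h,w=c['z_map'].shape
    uv=np.stack(np.meshgrid(np.arange(w),np.arange(h)),-1).reshape(-1,1,2).astype(float)
    p=cv2.undistortPoints(uv,K(c),np.array(c['dist'],float))[:,0]
    z=c['z_map'].reshape(-1,1)
    X=(np.c_[p*z,z]-np.array(c['t']))@np.array(c['R'])
    return X.reshape(h,w,3)
E
python3 - <<'E'
from h import *
np.set_printoptions(precision=4,suppress=True)
s=robot.observe();print(s['time_s'],s['tool_pos'],s['ee_rot'],s['grip_width'],robot.grip_depth)
C={n:snap(n,n+'0.png') for n in('top','side')}
for n,c in C.items():
    print(n,-np.array(c['R']).T@c['t'],c['fx'])
H=dict(base_hole=.07,flange_hole=.092,spacer_hole=.08,neck_rim=.116,drift=.085,bolt=.085,dowel=.085,cover=0,base=0,flange=.08,block=0,spray_can=0,tin=0,water_bottle=0,jar=0)
for k,z in H.items():
  for n,c in C.items():
    print(k,n,[(round(d['p'],2),np.round(d['position']),np.round(atz(c,d['position'],z)[:2],4)) for d in robot.tip_of(n,k)[:3]])
E
```

```text
0.0 [0.2501 0.5171 0.2304] [-3.1399 -0.0004  2.6908] 0.08516647819648755 0.0187
top [0.1933 0.0254 1.6478] 454.98039376000776
side [ 0.4274 -1.0022  0.7486] 422.71493312080855
base_hole top [(0.88, array([241., 212.]), array([0.4753, 0.0553]))]
base_hole side [(0.78, array([242., 187.]), array([0.4851, 0.0763])), (0.62, array([258., 268.]), array([ 0.4999, -0.2811]))]
flange_hole top [(0.96, array([330., 258.]), array([ 0.3127, -0.2483])), (0.58, array([242., 211.]), array([0.4756, 0.0514]))]
flange_hole side [(0.64, array([243., 185.]), array([0.4882, 0.0515])), (0.61, array([184., 279.]), array([ 0.3351, -0.3257]))]
spacer_hole top []
spacer_hole side [(0.62, array([241., 190.]), array([0.481 , 0.0424]))]
neck_rim top [(0.85, array([348., 272.]), array([ 0.2648, -0.3056])), (0.7, array([257., 201.]), array([ 0.5071, -0.0023]))]
neck_rim side [(0.87, array([255., 188.]), array([ 0.5179, -0.0056])), (0.82, array([155., 293.]), array([ 0.2821, -0.3832]))]
drift top [(0.6, array([343., 206.]), array([ 0.4944, -0.304 ])), (0.38, array([349., 174.]), array([ 0.6101, -0.3295])), (0.27, ar
[... 1582 characters left out ...]
[0.5977, 0.035 ]))]
tin top [(0.7, array([263., 229.]), array([ 0.4263, -0.0238])), (0.61, array([272., 197.]), array([ 0.5439, -0.0597]))]
tin side [(0.83, array([225., 228.]), array([ 0.4278, -0.0322])), (0.58, array([242., 188.]), array([0.491, 0.177]))]
water_bottle top [(0.84, array([193., 149.]), array([0.7316, 0.2382]))]
water_bottle side [(0.71, array([315., 177.]), array([0.7451, 0.2274])), (0.17, array([337., 324.]), array([ 0.6647, -0.3963]))]
jar top [(0.88, array([316., 152.]), array([ 0.7211, -0.2274])), (0.53, array([260., 198.]), array([ 0.5421, -0.0123]))]
jar side [(0.7, array([266., 231.]), array([ 0.5451, -0.0543])), (0.69, array([348., 270.]), array([ 0.7345, -0.2289]))]
```

```bash
python3 - <<'E'
import cv2
a=cv2.imread('pics/top0.png')[130:310,140:390]; cv2.imwrite('pics/topc.png',cv2.resize(a,None,fx=3.2,fy=3.2,interpolation=cv2.INTER_CUBIC))
b=cv2.imread('pics/side0.png')[130:340,110:390]; cv2.imwrite('pics/sidec.png',cv2.resize(b,None,fx=2.8,fy=2.8,interpolation=cv2.INTER_CUBIC))
E
```

```text
(no output)
```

View pics/topc.png

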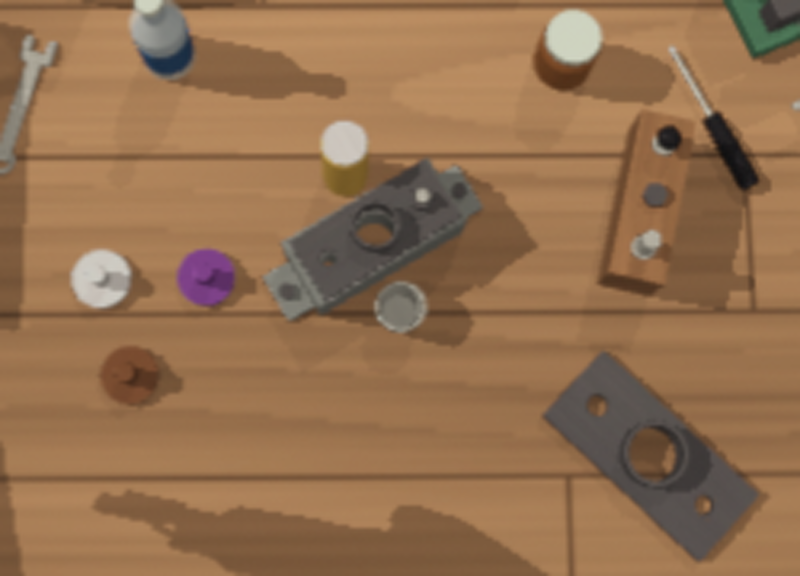

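View pics/sidec.png

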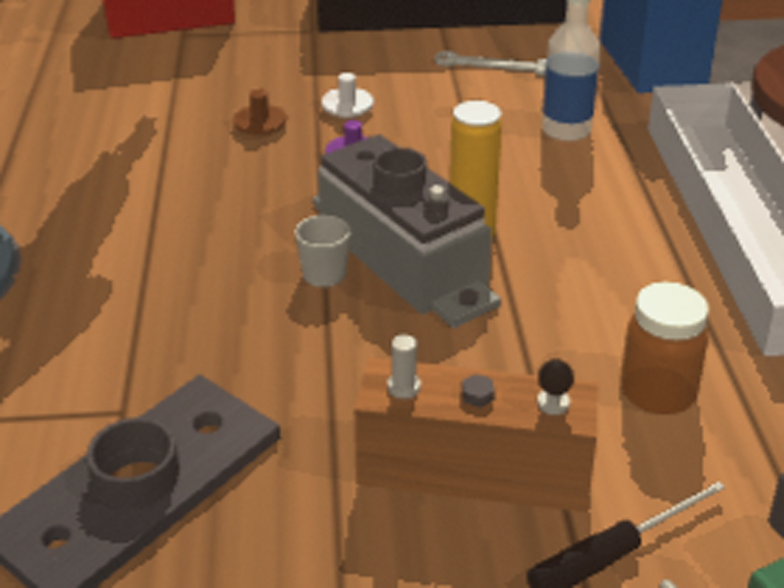

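```bash
cat > m.py <<'E'
from h import *
np.set_printoptions(precision=4,suppress=True)
C={n:snap(n) for n in('top','side')}
P={n:cloud(c) for n,c in C.items()}
def sel(n,cx,cy,r,z0,z1):
    X=P[n].reshape(-1,3); m=(np.hypot(X[:,0]-cx,X[:,1]-cy)<r)&(X[:,2]>z0)&(X[:,2]<z1)
    return X[m]
E
python3 - <<'E'
from m import *
def show(k,*a):
    for n in P:
        X=sel(n,*a); 
        if len(X): print(k,n,len(X),X.mean(0),'mid',(X.min(0)+X.max(0))/2,'ext',np.ptp(X,axis=0))
show('drift top',.49,-.30,.03,.125,.15)
show('drift grip',.49,-.30,.03,.095,.15)
show('knobtop',.482,.312,.03,.04,.06)
show('knob',.482,.312,.03,.02,.06)
show('disc',.482,.312,.045,.008,.02)
show('bolt',.55,-.312,.03,.09,.105)
show('dowel',.605,-.33,.03,.1,.14)
show('stud',.555,-.055,.02,.109,.12)
show('neck',.515,0,.035,.108,.122)
for n in P:
    X=sel(n,.52,0,.1,.086,.098); print('flange',n,len(X),cv2.minAreaRect(X[:,:2].astype(np.float32)))
    X=sel(n,.52,0,.2,.009,.016); print('feet',n,len(X))
    X=sel(n,.52,0,.16,.006,.13);
    # remove can and tin
    X=X[(np.hypot(X[:,0]-.60,X[:,1]-.035)>.032)&(np.hypot(X[:,0]-.427,X[:,1]+.025)>.035)]
    print('base',n,cv2.minAreaRect(X[:,:2].astype(np.float32)))
    X=X[X[:,2]<.02]; print('feet',len(X),cv2.minAreaRect(X[:,:2].astype(np.float32)))
E
```

```text
drift top top 28 [ 0.4902 -0.2928  0.1323] mid [ 0.4904 -0.2923  0.1335] ext [0.0181 0.0173 0.012 ]
drift top side 62 [ 0.4891 -0.2978  0.1316] mid [ 0.4895 -0.2954  0.1302] ext [0.0182 0.019  0.0099]
drift grip top 43 [ 0.4887 -0.291   0.124 ] mid [ 0.4901 -0.292   0.1173] ext [0.0186 0.0179 0.0445]
drift grip side 153 [ 0.4891 -0.3003  0.1189] mid [ 0.4896 -0.2958  0.1152] ext [0.0186 0.0198 0.0399]
knobtop top 31 [0.47   0.3104 0.0475] mid [0.4698 0.3107 0.047 ] ext [0.018  0.0192 0.0122]
knobtop side 25 [0.469  0.3058 0.0467] mid [0.4694 0.3082 0.0462] ext [0.018  0.022  0.0116]
knob top 46 [0.4713 0.3111 0.0398] mid [0.4792 0.3146 0.0366] ext [0.0369 0.047  0.033 ]
knob side 56 [0.469  0.3039 0.0374] mid [0.4691 0.3077 0.036 ] ext [0.0185 0.0229 0.0319]
disc top 196 [0.4699 0.3112 0.0138] mid [0.4755 0.3093 0.014 ] ext [0.0715 0.0763 0.012 ]
disc side 121 [0.4687 0.3018 0.0143] mid [0.469  0.3078 0.014 ] ext [0.0608 0.0658 0.0118]
bolt top 56 [ 0.5502 -0.3082  0.0944] mid [ 0.5522 -0.3113  0.0954] ext [0.0471 0.0411 0.0103]
bolt side 96 [ 0.5469 -0.3107  0.0954] mid [ 0.5474 -0.
[... 655 characters left out ...]
69236493110657), (0.11734914034605026, 0.1763700246810913), 32.19027328491211)
feet top 311
base top ((0.5234977602958679, -0.0033062994480133057), (0.3103415369987488, 0.30533403158187866), 69.02798461914062)
feet 437 ((0.5234977602958679, -0.0033062994480133057), (0.3103415369987488, 0.30533403158187866), 69.02798461914062)
flange side 818 ((0.5337064266204834, 0.013468548655509949), (0.13763472437858582, 0.18183982372283936), 32.29343795776367)
feet side 274
base side ((0.510993242263794, -0.0023386776447296143), (0.12769919633865356, 0.26403895020484924), 43.70528030395508)
feet 371 ((0.49284815788269043, -0.021711014211177826), (0.08385211229324341, 0.263022780418396), 46.9439811706543)
```

Request:
servo_tool --series "-0.89 -0.98 0 0 0 0 1;-0.89 -0.98 0 0 0 0 1;-0.89 -0.98 0 0 0 0 1;-0.89 -0.98 0 0 0 0 1;-0.89 -0.98 0 0 0 0 1;-0.89 -0.98 0 0 0 0 1;-0.89 -0.98 0 0 0 0 1;-0.89 -0.98 0 0 0 0 1;-0.89 -0.98 0 0 0 0 1;-0.89 -0.98 0 0 0 0 1"

```text
time_s: 2.53
tool_pos: [0.3255, 0.2625, 0.2315]
ee_rot: [3.141, 0.0, 2.691]
wrist_force: [0.3, -0.2, 0.9]
grip_width: 0.0854
grip_force: 0.0
```

Request:
servo_tool --series "-0.89 -0.98 0 0 0 0 1;-0.89 -0.98 0 0 0 0 1;-0.89 -0.98 0 0 0 0 1;-0.89 -0.98 0 0 0 0 1;-0.89 -0.98 0 0 0 0 1;-0.89 -0.98 0 0 0 0 1;-0.89 -0.98 0 0 0 0 1;-0.89 -0.98 0 0 0 0 1;-0.89 -0.98 0 0 0 0 1;-0.89 -0.98 0 0 0 0 1"

```text
time_s: 3.37
tool_pos: [0.4004, 0.0083, 0.2315]
ee_rot: [3.141, 0.001, 2.691]
wrist_force: [0.1, -0.1, -0.1]
grip_width: 0.0856
grip_force: 0.0
```

Request:
servo_tool --series "-0.89 -0.98 0 0 0 0 1;-0.89 -0.98 0 0 0 0 1;-0.89 -0.98 0 0 0 0 1;-0.89 -0.98 0 0 0 0 1;-0.89 -0.98 0 0 0 0 1;-0.89 -0.98 0 0 0 0 1;-0.89 -0.98 0 0 0 0 1;-0.89 -0.98 0 0 0 0 1;-0.89 -0.98 0 0 0 0 1;-0.89 -0.98 0 0 0 0 1"

```text
time_s: 4.2
tool_pos: [0.4752, -0.2457, 0.2313]
ee_rot: [3.142, 0.0, 2.691]
wrist_force: [0.7, 0.2, -0.3]
grip_width: 0.0852
grip_force: 0.0
```

Request:
servo_tool --series "-0.89 -0.98 0 0 0 0 1;-0.8 -0.8 0 0 0 0 1;0 0 0 0 0 -0.9 1;0 0 0 0 0 -0.9 1;0 0 0 0 0 0 1"

```text
time_s: 4.62
tool_pos: [0.4897, -0.2916, 0.2309]
ee_rot: [3.141, -0.001, 2.873]
wrist_force: [0.4, -0.2, 0.6]
grip_width: 0.0856
grip_force: 0.0
```

Request:
servo_tool --series "0 -0.12 1 0 0 0 1;0 0 1 0 0 0 1;0 0 1 0 0 0 1;0 0 1 0 0 0 1;0 0 1 0 0 0 1;0 0 1 0 0 0 1;0 0 0.72 0 0 0 1;0 0 0 0 0 0 1;0 0 0 0 0 0 -1;0 0 0 0 0 0 -1"

```text
time_s: 5.45
tool_pos: [0.4899, -0.2938, 0.098]
ee_rot: [-3.141, 0.001, 2.87]
wrist_force: [-0.0, -0.1, -0.3]
grip_width: 0.0639
grip_force: 0.0
```

Request:
servo_tool --series "0 0 0 0 0 0 -1;0 0 0 0 0 0 -1;0 0 0 0 0 0 -1;0 0 0 0 0 0 -1;0 0 0 0 0 0 -1;0 0 0 0 0 0 -1"

```text
time_s: 5.95
tool_pos: [0.4897, -0.294, 0.0979]
ee_rot: [-3.141, 0.001, 2.871]
wrist_force: [-1.2, -1.1, 6.0]
grip_width: 0.0182
grip_force: 58.4
```

Request:
servo_tool --series "0 0 -0.5 0 0 0 -1;0 0 -1 0 0 0 -1;0 0 -1 0 0 0 -1;0 0 -1 0 0 0 -1;0 0 -1 0 0 0 -1;0 0 -1 0 0 0 -1;0 0 -1 0 0 0 -1;0.3 0.9 -0.5 0 0 0 -1;0.31 0.97 0 0 0 0 -1;0.31 0.97 0 0 0 0 -1"

```text
time_s: 6.78
tool_pos: [0.4865, -0.2332, 0.2375]
ee_rot: [3.141, 0.0, 2.87]
wrist_force: [-0.0, -0.2, -2.5]
grip_width: 0.0184
grip_force: 59.6
```

Request:
servo_tool --series "0.31 0.97 0 0 0 0 -1;0.31 0.97 0 0 0 0 -1;0.31 0.97 0 0 0 0 -1;0.31 0.97 0 0 0 0 -1;0.31 0.97 0 0 0 0 -1;0.31 0.97 0 0 0 0 -1;0.31 0.97 0 0 0 0 -1;0.31 0.97 0 0 0 0 -1;0.31 0.97 0 0 0 0 -1;0.31 0.97 0 0 0 0 -1"

```text
time_s: 7.62
tool_pos: [0.478, -0.0289, 0.2364]
ee_rot: [3.141, -0.002, 2.871]
wrist_force: [0.7, -0.1, -3.0]
grip_width: 0.0188
grip_force: 59.6
```

Request:
servo_tool --series "0.31 0.97 0 0 0 0 -1;0.31 0.97 0 0 0 0 -1;0.31 0.97 0 0 0 0 -1;0.31 0.97 0 0 0 0 -1;0 0 0 0 0 0.7 -1;0 0 0 0 0 0.7 -1;0 0 0 0 0 0.7 -1;0 0 0 0 0 0.7 -1;0 0 0 0 0 0.7 -1;0 0 0 0 0 0.7 -1"

```text
time_s: 8.45
tool_pos: [0.475, 0.0515, 0.2364]
ee_rot: [-3.141, -0.002, 2.447]
wrist_force: [-0.4, 0.6, -3.0]
grip_width: 0.0185
grip_force: 59.7
```

Request:
servo_tool --series "0 0 0 0 0 0.9 -1;0 0 0 0 0 0.9 -1;0 0 0 0 0 0.9 -1;0 0 0 0 0 0.9 -1;0 0 0 0 0 0 -1"

```text
time_s: 8.87
tool_pos: [0.4751, 0.0514, 0.2364]
ee_rot: [-3.14, -0.001, 2.088]
wrist_force: [-0.6, -0.4, -2.1]
grip_width: 0.0186
grip_force: 59.7
```

```bash
python3 - <<'E'
from h import *
np.set_printoptions(precision=4,suppress=True)
s=robot.observe();print(s['time_s'],s['tool_pos'],s['ee_rot'],s['grip_width'])
C={n:snap(n,n+'1.png') for n in('top','side')}
np.savez('c1.npz',**{n+k:np.array(C[n][k]) for n in C for k in C[n]})
a=C['top']['pixels'][160:250,200:310,::-1]; b=C['side']['pixels'][140:250,200:330,::-1]
a=cv2.resize(a,(660,540),interpolation=cv2.INTER_CUBIC)
b=cv2.resize(b,None,fx=5,fy=5,interpolation=cv2.INTER_CUBIC)
cv2.imwrite('pics/t1c.png',a);cv2.imwrite('pics/s1c.png',b)
E
```

```text
8.8667 [0.4751 0.0514 0.2364] [-3.1405 -0.0011  2.0876] 0.01862036916994109
```

View pics/t1c.png

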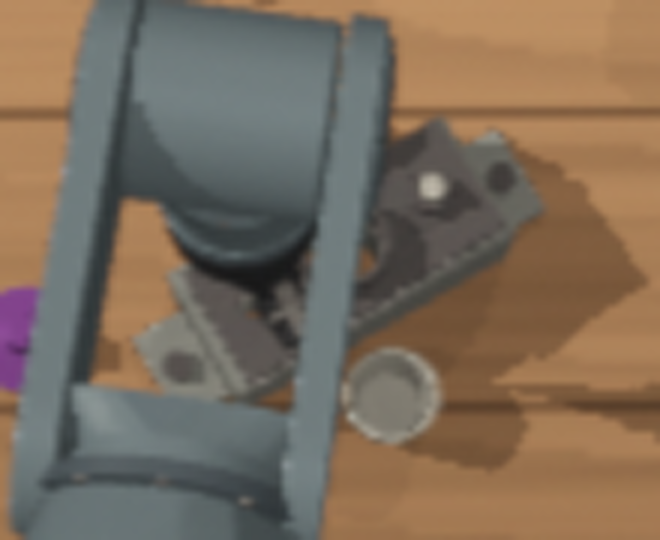

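View pics/s1c.png

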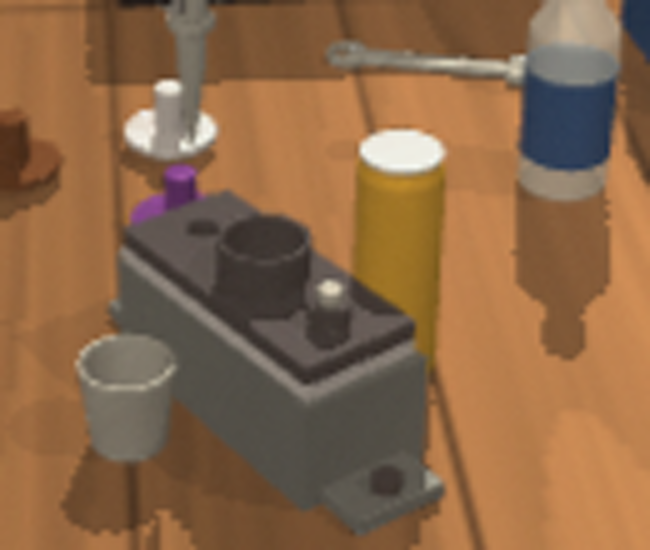

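```bash
cat > c1.py <<'E'
from h import *
d=np.load('c1.npz');C={n:{k[len(n):]:d[k] for k in d if k.startswith(n)} for n in('top','side')}
E
python3 - <<'E'
from c1 import *
np.set_printoptions(precision=4,suppress=True)
t,s=C['top'],C['side']
from scipy.optimize import least_squares
# far/near foot mids
a=atz(t,(287.2,188.6),.012);b=atz(t,(227.2,224.2),.012);print(a,b,np.arctan2(*(b-a)[1::-1]),np.hypot(*(b-a)[:2]))
for nm,uv,z in [('A',(261,218),.07),('B',(285,209),.07),('D',(223.6,190),.07),('hole',(241,185.6),.092),('stud',(266,198),.114)]: print(nm,atz(s,uv,z))
print(proj(s,[[.4751,.0514,.1514]]),'tip seen ~238.4,168')
# gray edge-based fit: maximize gradient along projected base silhouette edges, side & top
E=[((-.035,.042,.07),(.155,.042,.07)),((-.035,-.042,.07),(-.035,.042,.07)),((-.035,.042,.0),(.155,.042,.0)),((-.035,.042,.012),(-.035,.042,.07)),((-.035,-.042,.012),(-.035,-.042,.07))]
G={}
for n in C:
    I=cv2.cvtColor(C[n]['pixels'],cv2.COLOR_RGB2LAB).astype(np.float32)
    g=sum(cv2.Sobel(I[...,i],cv2.CV_32F,1,0)**2+cv2.Sobel(I[...,i],cv2.CV_32F,0,1)**2 for i in range(3))**.5
    G[n]=g
def score(p,n,edges):
    x,y,th=p;R=np.array([[np.cos(th),-np.sin(th)],[np.sin(th),np.cos(th)]]);tot=0
    for e0,e1 in edges:
        L=np.linspace(e0,e1,60); W=np.c_[L[:,:2]@R.T+[x,y],L[:,2]]
        uv=proj(C[n],W).astype(np.float32)
        tot+=cv2.remap(G[n],uv[:,0],uv[:,1],cv2.INTER_LINEAR).mean()
    return tot
best={}
for n in('side',):
    sc=[(score((x,y,th),n,E),x,y,th) for x in np.arange(.536,.551,.001) for y in np.arange(-.061,-.044,.001) for th in np.arange(2.06,2.18,.01)]
    sc.sort(reverse=True)
    for q in sc[:6]: print(n,np.array(q))
E
```

```text
[ 0.5743 -0.1146  0.012 ] [0.4424 0.1061 0.012 ] 2.109693443625229 0.2571269596310624
A [ 0.5267 -0.0864  0.07  ]
B [ 0.5975 -0.0498  0.07  ]
D [0.4295 0.0623 0.07  ]
hole [0.4809 0.0476 0.092 ]
stud [ 0.5428 -0.0562  0.114 ]
[[238.6067 167.3909]] tip seen ~238.4,168
side [515.8525   0.545   -0.045    2.07  ]
side [512.5835   0.545   -0.045    2.06  ]
side [509.6766   0.545   -0.045    2.08  ]
side [508.7186   0.545   -0.046    2.07  ]
side [507.4866   0.544   -0.045    2.06  ]
side [507.4667   0.549   -0.045    2.09  ]
```

```bash
python3 - <<'E'
from c1 import *
np.set_printoptions(precision=4,suppress=True,linewidth=200)
t,s=C['top'],C['side']
g=cv2.cvtColor(s['pixels'],cv2.COLOR_RGB2GRAY).astype(int);print('side rows 181.., cols 232..');print(g[181:191,232:251])
T=cv2.imread('pics/top0.png',0).astype(int);print('top rows 203,cols 232');print(T[203:219,232:252])
E
```

```text
side rows 181.., cols 232..
[[ 91  68  69  73  83  87  87  89  89  89  88  89  91  90  90  89  90  93 103]
 [ 93  86  86  86  88  89  89  90  91  89  89  90  90  90  90  91  90  89  85]
 [ 89  88  88  90  89  88  89  85  85  85  89  90  90  89  86  95  90  81  68]
 [ 87  87  87  89  88  81  68  64  64  65  68  82  89  93  84  68  61  58  56]
 [ 87  87  88  88  89  72  55  55  56  58  56  66  88  76  60  52  51  54  54]
 [ 89  88  88  88  88  71  56  56  56  57  55  63  76  58  51  50  53  53  55]
 [ 88  89  90  88  89  86  84  80  77  79  83  81  70  52  49  51  53  53  54]
 [ 89  89  89  90  88  89  87  89  88  89  90  75  67  52  51  51  52  54  56]
 [ 89  89  90  89  90  88  87  88  86  86  85  65  79  66  54  50  52  56  56]
 [ 91  90  90  88  89  89  91  86  85  85  84  66  59  71  66  56  57  57  54]]
top rows 203,cols 232
[[128 115  96  86  84  84  84  85  85  84  84  84  83  83  84  84  79  68  71  79]
 [ 98  88  84  84  84  84  84  85  84  83  84  83  84  84  83  85  80  76  70  76]
 [ 85  83  83  84  84  84  83  83  83  82  83  84  84  84  84  84  80  77  70  64]
 [ 85  84 
[... 369 characters left out ...]
63  67  78  83  83  80  77  77  77]
 [120 111  91  84  84  84  83  79  80  74  71  65  67  77  83  81  81  81  79  78]
 [117 112  90  82  84  84  83  82  78  79  83  78  77  80  80  81  83  83  83  81]
 [113 121 104  90  84  83  83  83  82  81  80  81  81  81  82  82  84  83  83  84]
 [106 118 122 111  92  83  82  82  83  83  82  81  83  83  83  84  84  84  84  83]
 [113 108 119 112  93  84  83  83  82  82  82  83  84  84  84  84  84  84  84  85]
 [123 107 114 122 111  94  85  83  82  82  82  84  84  84  84  84  84  84  84  84]
 [125 113 108 120 123 103  86  83  83  83  84  83  84  84  84  84  84  84  86  82]
 [121 120 104 114 122 104  89  85  84  84  84  84  84  84  85  84  83  82  95 107]]
```

```bash
python3 - <<'E'
from c1 import *
t,s=C['top'],C['side']
print(atz(t,(241.9,210.0),.092),atz(s,(240.1,185.2),.092),tri(t,(241.9,210.0),s,(240.1,185.2)))
E
```

```text
[0.47987619 0.05136359 0.092     ] [0.47842162 0.05006616 0.092     ] (array([0.47922209, 0.05132174, 0.09138512]), np.float64(0.0015125948695581004))
```

Request:
servo_tool --series "-0.15 0.19 0.5 0 0 0 -1;0 0 0.9 0 0 0 -1;0 0 0.9 0 0 0 -1;0 0 0.4 0 0 0 -1;0 0 0.3 0 0 0 -1;0 0 0.3 0 0 0 -1;0 0 0 0 0 0 -1"

```text
time_s: 9.55
tool_pos: [0.4802, 0.0505, 0.17]
ee_rot: [-3.14, -0.001, 2.091]
wrist_force: [-0.4, 0.2, -2.9]
grip_width: 0.0186
grip_force: 59.7
```

Request:
servo_tool --series "0 0.09 0.2 0 0 0 -1;0 0 0.2 0 0 0 -1;0 0 0 0 0 0 -1"

```text
time_s: 9.8
tool_pos: [0.4821, 0.0514, 0.1626]
ee_rot: [-3.141, -0.0, 2.091]
wrist_force: [0.4, 0.7, -2.9]
grip_width: 0.0186
grip_force: 59.7
```

Request:
servo_tool --series "0 0 0.2 0 0 0 -1;0 0 0.2 0 0 0 -1;0 0 0 0 0 0 -1"

```text
time_s: 10.05
tool_pos: [0.4816, 0.0514, 0.1541]
ee_rot: [-3.141, -0.001, 2.091]
wrist_force: [-0.4, 1.0, -1.4]
grip_width: 0.0187
grip_force: 59.7
```

Request:
servo_tool --series "0 0 0.2 0 0 0 -1;0 0 0.2 0 0 0 -1;0 0 0 0 0 0 -1"

```text
time_s: 10.3
tool_pos: [0.4815, 0.0514, 0.1459]
ee_rot: [-3.14, -0.001, 2.091]
wrist_force: [-1.1, -0.5, -2.6]
grip_width: 0.0183
grip_force: 59.7
```

Request:
servo_tool --series "0 0 0.15 0 0 0 -1;0 0 0.15 0 0 0 -1;0 0 0 0 0 0 -1"

```text
time_s: 10.55
tool_pos: [0.4817, 0.0514, 0.1402]
ee_rot: [-3.141, -0.001, 2.091]
wrist_force: [0.3, -0.1, -1.8]
grip_width: 0.0184
grip_force: 59.7
```

Request:
servo_tool --series "0 0 0.15 0 0 0 -1;0 0 0.15 0 0 0 -1;0 0 0 0 0 0 -1"

```text
time_s: 10.8
tool_pos: [0.4815, 0.0513, 0.1341]
ee_rot: [-3.14, -0.001, 2.091]
wrist_force: [-0.7, -0.8, -2.9]
grip_width: 0.0185
grip_force: 59.8
```

Request:
servo_tool --series "0 0 0.12 0 0 0 -1;0 0 0.12 0 0 0 -1;0 0 0 0 0 0 -1"

```text
time_s: 11.05
tool_pos: [0.4816, 0.0513, 0.1294]
ee_rot: [-3.141, -0.001, 2.091]
wrist_force: [-1.5, -1.1, -3.0]
grip_width: 0.0185
grip_force: 60.0
```

Request:
servo_tool --series "0 0 0.12 0 0 0 -1;0 0 0.12 0 0 0 -1;0 0 0 0 0 0 -1"

```text
time_s: 11.3
tool_pos: [0.4816, 0.0512, 0.1247]
ee_rot: [-3.141, -0.0, 2.091]
wrist_force: [-2.5, -2.8, -2.8]
grip_width: 0.0187
grip_force: 60.1
```

Request:
servo_tool --series "0 0 0.12 0 0 0 -1;0 0 0 0 0 0 -1"

```text
time_s: 11.47
tool_pos: [0.4817, 0.0513, 0.1224]
ee_rot: [-3.141, -0.0, 2.091]
wrist_force: [-2.1, -2.6, -2.9]
grip_width: 0.0185
grip_force: 60.2
```

Request:
servo_tool --series "0 0 0.12 0 0 0 -1;0 0 0 0 0 0 -1"

```text
time_s: 11.63
tool_pos: [0.4819, 0.0514, 0.1201]
ee_rot: [-3.141, -0.0, 2.091]
wrist_force: [-2.8, -2.0, -2.6]
grip_width: 0.0185
grip_force: 60.2
```

Request:
servo_tool --series "0 0 0.12 0 0 0 -1;0 0 0 0 0 0 -1"

```text
time_s: 11.8
tool_pos: [0.4819, 0.0514, 0.1178]
ee_rot: [-3.141, -0.0, 2.091]
wrist_force: [-3.0, -2.3, -3.0]
grip_width: 0.0187
grip_force: 60.1
```

Request:
servo_tool --series "0 0 0.1 0 0 0 -1;0 0 0 0 0 0 -1"

```text
time_s: 11.97
tool_pos: [0.4821, 0.0514, 0.1158]
ee_rot: [3.141, -0.0, 2.091]
wrist_force: [-3.0, -1.5, -3.1]
grip_width: 0.0183
grip_force: 60.0
```

Request:
servo_tool --series "0 0 0.1 0 0 0 -1;0 0 0 0 0 0 -1"

```text
time_s: 12.13
tool_pos: [0.4821, 0.0514, 0.1138]
ee_rot: [3.141, -0.0, 2.091]
wrist_force: [-2.5, -1.3, -3.2]
grip_width: 0.0185
grip_force: 60.0
```

Request:
servo_tool --series "0 0 0.1 0 0 0 -1;0 0 0 0 0 0 -1"

```text
time_s: 12.3
tool_pos: [0.4821, 0.0514, 0.1118]
ee_rot: [3.141, -0.0, 2.091]
wrist_force: [-2.9, -1.8, -2.6]
grip_width: 0.0186
grip_force: 60.0
```

Request:
servo_tool --series "0 0 0.1 0 0 0 -1;0 0 0 0 0 0 -1"

```text
time_s: 12.47
tool_pos: [0.4822, 0.0514, 0.11]
ee_rot: [3.141, 0.0, 2.091]
wrist_force: [-2.9, -1.5, -2.2]
grip_width: 0.018
grip_force: 60.0
```

Request:
servo_tool --series "0 0 0.07 0 0 0 -1;0 0 0 0 0 0 -1"

```text
time_s: 12.63
tool_pos: [0.4823, 0.0514, 0.1087]
ee_rot: [3.141, 0.0, 2.091]
wrist_force: [-1.8, 0.3, -1.5]
grip_width: 0.0183
grip_force: 60.0
```

Request:
servo_tool --series "0 0 0.07 0 0 0 -1;0 0 0 0 0 0 -1"

```text
time_s: 12.8
tool_pos: [0.4824, 0.0514, 0.1073]
ee_rot: [3.141, 0.0, 2.091]
wrist_force: [-2.0, 0.1, -1.6]
grip_width: 0.0184
grip_force: 60.0
```

Request:
servo_tool --series "0 0 0.07 0 0 0 -1;0 0 0 0 0 0 -1"

```text
time_s: 12.97
tool_pos: [0.4824, 0.0514, 0.1059]
ee_rot: [3.141, 0.0, 2.091]
wrist_force: [-1.0, 0.1, -0.9]
grip_width: 0.0184
grip_force: 60.1
```

Request:
servo_tool --series "0 0 0.06 0 0 0 -1;0 0 0 0 0 0 -1"

```text
time_s: 13.13
tool_pos: [0.4824, 0.0514, 0.1049]
ee_rot: [3.141, 0.0, 2.091]
wrist_force: [-2.6, -0.8, 2.8]
grip_width: 0.0185
grip_force: 60.5
```

Request:
servo_tool --series "0 0 0.05 0 0 0 -1;0 0 0 0 0 0 -1"

```text
time_s: 13.3
tool_pos: [0.4825, 0.0514, 0.1049]
ee_rot: [3.141, 0.0, 2.091]
wrist_force: [-6.0, 0.7, 11.0]
grip_width: 0.0187
grip_force: 61.7
```

Request:
servo_tool --series "0 0 -0.04 0 0 0 0.2;0 0 0 0 0 0 0.2;0 0 0 0 0 0 0.2;0 0 0 0 0 0 0.2;0 0 -0.5 0 0 0 0.2;0 0 -1 0 0 0 0.2;0 0 -1 0 0 0 0.2;0 0 -1 0 0 0 0.2;0 0 -1 0 0 0 0.2;0 0 -1 0 0 0 1"

```text
time_s: 14.13
tool_pos: [0.4821, 0.0513, 0.2162]
ee_rot: [3.141, 0.0, 2.091]
wrist_force: [-0.1, 0.2, 0.9]
grip_width: 0.0619
grip_force: 0.0
```

```bash
python3 - <<'E'
from m import *
s=robot.observe();print(s['time_s'],s['tool_pos'],s['wrist_force'])
for n in P:
  for k,a in dict(drift=(.4822,.0514,.03,.125,.15),stud=(.543,-.051,.02,.109,.12),neck=(.512,.0,.035,.110,.122)).items():
    X=sel(n,*a)
    if len(X): print(k,n,len(X),X.mean(0),'mid',(X.min(0)+X.max(0))/2,X[:,2].max(),np.ptp(X,axis=0))
cv2.imwrite('pics/s2c.png',cv2.resize(C['side']['pixels'][140:250,200:330,::-1],None,fx=5,fy=5,interpolation=cv2.INTER_CUBIC))
E
```

```text
14.2333 [0.4845 0.0511 0.2189] [ 0.3013 -0.0168  0.2175]
drift top 3 [0.4783 0.0593 0.1381] mid [0.478  0.0587 0.1397] 0.14434606569959635 [0.0086 0.0036 0.0094]
stud top 14 [ 0.5422 -0.0513  0.1141] mid [ 0.5425 -0.053   0.1133] 0.11713088917699692 [0.0153 0.0138 0.0076]
neck top 20 [ 0.5069 -0.0132  0.115 ] mid [ 0.5103 -0.001   0.1152] 0.11905387392316974 [0.0426 0.0483 0.0077]
drift side 42 [0.4799 0.0454 0.1356] mid [0.4801 0.0461 0.1341] 0.14282618726922572 [0.0149 0.0191 0.0174]
stud side 20 [ 0.5406 -0.0536  0.1134] mid [ 0.5407 -0.0505  0.1128] 0.11622450981222417 [0.0115 0.0177 0.0068]
neck side 99 [ 0.5113 -0.0025  0.1144] mid [0.5119 0.0017 0.1146] 0.1188347969274446 [0.0516 0.0598 0.0086]
```

View pics/s2c.png

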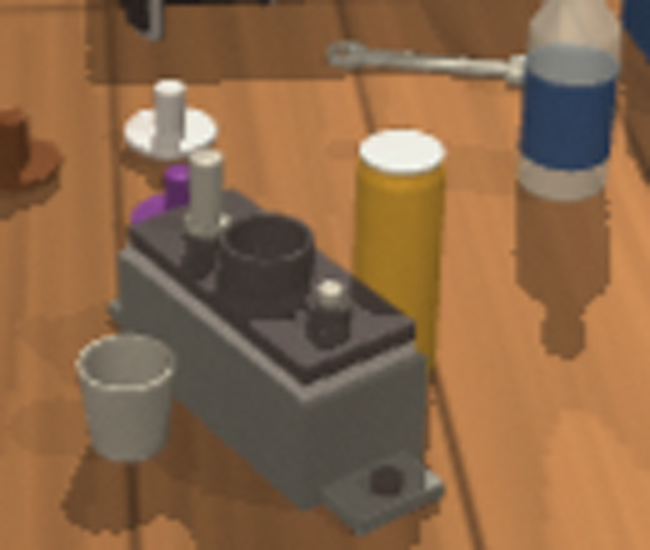

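Request:
servo_tool --series "0.96 0.49 0 0 0 0 1;0.96 0.49 0 0 0 0 1;0.96 0.49 0 0 0 0 1;0.96 0.49 0 0 0 0 1;0.96 0.49 0 0 0 0 1;0.96 0.49 0 0 0 0 1;0.96 0.49 0 0 0 0 1;0.96 0.49 0 0 0 0 1;0.96 0.49 0 0 0 0 1;0.96 0.49 0 0 0 0 1"

```text
time_s: 15.07
tool_pos: [0.4712, 0.2676, 0.2139]
ee_rot: [-3.141, -0.0, 2.091]
wrist_force: [-0.4, -0.0, 1.1]
grip_width: 0.0859
grip_force: 0.0
```

Request:
servo_tool --series "0.96 0.49 0.5 0 0 0 1;0.96 0.49 1 0 0 0 1;0 0 1 0 0 0 1;0 0 1 0 0 0 1;0 0 1 0 0 0 1;0 0 1 0 0 0 1;0 0 0 0 0 0 1;0 0 0 0 0 0 1"

```text
time_s: 15.73
tool_pos: [0.4684, 0.3092, 0.1032]
ee_rot: [-3.138, -0.001, 2.091]
wrist_force: [-0.2, -0.1, 1.6]
grip_width: 0.0857
grip_force: 0.0
```

Request:
servo_tool --series "0 0.04 1 0 0 0 1;0 0 1 0 0 0 1;0 0 1 0 0 0 1;0 0 1 0 0 0 1;0 0 0.2 0 0 0 1;0 0 0 0 0 0 1;0 0 0 0 0 0 1"

```text
time_s: 16.32
tool_pos: [0.4714, 0.3105, 0.022]
ee_rot: [3.14, 0.0, 2.091]
wrist_force: [0.4, 0.3, 0.8]
grip_width: 0.0855
grip_force: 0.0
```

Request:
servo_tool --series "0 -0.1 0.2 0 0 0 1;0 0 0 0 0 0 -1;0 0 0 0 0 0 -1;0 0 0 0 0 0 -1;0 0 0 0 0 0 -1;0 0 0 0 0 0 -1;0 0 0 0 0 0 -1;0 0 0 0 0 0 -1;0 0 0 0 0 0 -1;0 0 0 0 0 0 -1"

```text
time_s: 17.15
tool_pos: [0.4691, 0.3093, 0.017]
ee_rot: [3.141, 0.0, 2.091]
wrist_force: [-1.0, -0.3, 5.5]
grip_width: 0.0207
grip_force: 58.6
```

Request:
servo_tool --series "0 0 -0.5 0 0 0 -1;0 0 -1 0 0 0 -1;0 0 -1 0 0 0 -1;0 0 -1 0 0 0 -1;0 0 -1 0 0 0 -1;0 0 -1 0 0 0 -1;0 0 -1 0 0 0 -1;0 0 -1 0 0 0 -1;0 0 -1 0 0 0 -1;-0.8 -0.32 -0.8 0 0 0 -1"

```text
time_s: 17.98
tool_pos: [0.4704, 0.2937, 0.2042]
ee_rot: [3.14, -0.001, 2.093]
wrist_force: [0.2, -0.8, -0.7]
grip_width: 0.0203
grip_force: 58.8
```

Request:
servo_tool --series "-0.97 -0.39 0 0 0 0 -1;-0.97 -0.39 0 0 0 0 -1;-0.97 -0.39 0 0 0 0 -1;-0.97 -0.39 0 0 0 0 -1;-0.97 -0.39 0 0 0 0 -1;-0.97 -0.39 0 0 0 0 -1;-0.97 -0.39 0 0 0 0 -1;-0.97 -0.39 0 0 0 0 -1;-0.97 -0.39 0 0 0 0 -1;-0.97 -0.39 0 0 0 0 -1"

```text
time_s: 18.82
tool_pos: [0.4991, 0.084, 0.2024]
ee_rot: [-3.141, -0.001, 2.091]
wrist_force: [0.4, 0.7, -2.0]
grip_width: 0.0204
grip_force: 58.8
```

Request:
servo_tool --series "-0.97 -0.39 0 0 0 0 -1;-0.97 -0.39 0 0 0 0 -1;-0.97 -0.39 0 0 0 0 -1;-0.97 -0.39 0 0 0 0 -1;0 0 0 0 0 0 -1;0 0 0 0 0 0 -1;0 0 0 0 0 0 -1"

```text
time_s: 19.4
tool_pos: [0.5107, 0.0025, 0.2023]
ee_rot: [-3.141, -0.001, 2.09]
wrist_force: [-0.1, 0.1, -1.0]
grip_width: 0.0205
grip_force: 58.8
```

```bash
python3 - <<'E'
from m import *
s=robot.observe();T=np.array(s['tool_pos']);print(s['time_s'],T,s['ee_rot'],s['wrist_force'])
for n in P:
    X=sel(n,T[0],T[1],.045,T[2]-.017+.008,T[2]+.003)
    if len(X): print('disc',n,len(X),(X.min(0)+X.max(0))/2,np.ptp(X,axis=0))
cv2.imwrite('pics/s3c.png',cv2.resize(C['side']['pixels'][140:250,200:330,::-1],None,fx=5,fy=5,interpolation=cv2.INTER_CUBIC))
E
```

```text
19.5 [0.5108 0.0029 0.2024] [-3.1413 -0.0006  2.0917] [ 0.2838 -0.2032 -1.3505]
disc top 71 [0.4963 0.0035 0.1994] [0.0343 0.0653 0.0118]
disc side 184 [ 0.5081 -0.0033  0.1995] [0.0631 0.0588 0.0114]
```

View pics/s3c.png

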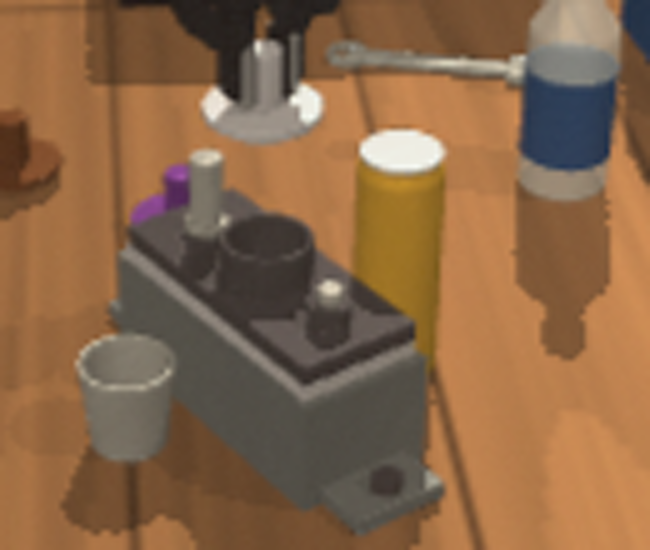

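Request:
servo_tool --series "-0.2 0.02 0.6 0 0 0 -1;0 0 1 0 0 0 -1;0 0 1 0 0 0 -1;0 0 0.6 0 0 0 -1;0 0 0 0 0 0 -1;0 0 0 0 0 0 -1"

```text
time_s: 20.0
tool_pos: [0.5127, -0.0006, 0.1373]
ee_rot: [-3.14, -0.002, 2.092]
wrist_force: [0.2, 0.5, -1.0]
grip_width: 0.0207
grip_force: 58.8
```

```bash
python3 - <<'E'
from m import *
s=robot.observe();T=np.array(s['tool_pos']);print(s['time_s'],T,s['ee_rot'],s['wrist_force'])
c=C['side']
a=c['pixels'][165:215,225:285,::-1].copy();a=cv2.resize(a,None,fx=12,fy=12,interpolation=cv2.INTER_CUBIC)
th=np.linspace(0,6.28,60)
def circ(x,y,z,r,col):
    uv=(proj(c,np.c_[x+r*np.cos(th),y+r*np.sin(th),0*th+z])-[225,165]+.5)*12
    cv2.polylines(a,[uv.astype(int)],True,col,1)
z=T[2]-.017
circ(T[0],T[1],z+.014,.033,(0,0,255));circ(.5127,-.0001,.116,.027,(0,255,0))
cv2.imwrite('pics/s4c.png',a)
E
```

```text
20.1 [ 0.5141 -0.0011  0.1391] [3.1407 0.0008 2.0913] [ 0.7131 -0.0307 -1.1025]
```

View pics/s4c.png

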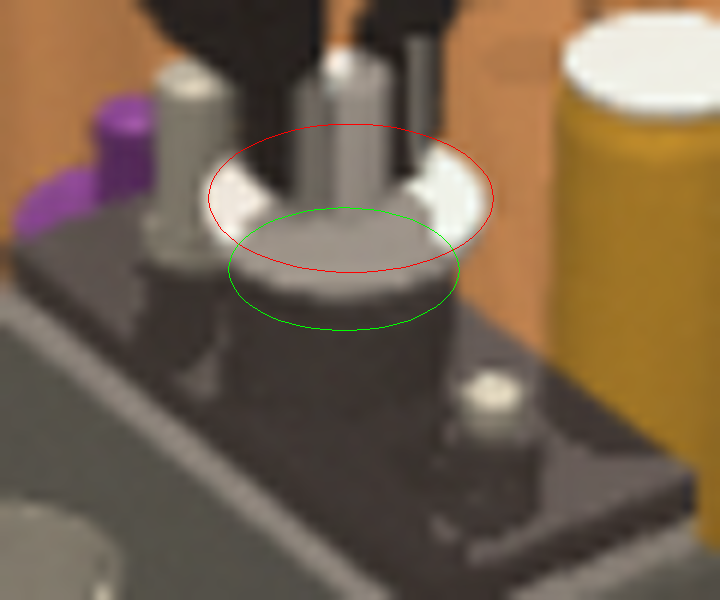

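Request:
servo_tool --series "0 0 0.15 0 0 0 -1;0 0 0.15 0 0 0 -1;0 0 0 0 0 0 -1"

```text
time_s: 20.35
tool_pos: [0.5135, -0.0011, 0.1324]
ee_rot: [3.141, 0.0, 2.091]
wrist_force: [-0.3, 0.0, -1.8]
grip_width: 0.0204
grip_force: 58.8
```

Request:
servo_tool --series "0 0 0.1 0 0 0 -1;0 0 0 0 0 0 -1"

```text
time_s: 20.52
tool_pos: [0.5134, -0.0012, 0.1303]
ee_rot: [-3.141, -0.0, 2.091]
wrist_force: [0.0, 0.1, -1.6]
grip_width: 0.0205
grip_force: 58.8
```

Spigot is below the rim without contact; continue.

Request:
servo_tool --series "0 0 0.1 0 0 0 -1;0 0 0 0 0 0 -1"

```text
time_s: 20.68
tool_pos: [0.5134, -0.0012, 0.1282]
ee_rot: [-3.141, -0.0, 2.091]
wrist_force: [0.0, -0.4, -1.6]
grip_width: 0.0205
grip_force: 58.8
```

Request:
servo_tool --series "0 0 0.08 0 0 0 -1;0 0 0 0 0 0 -1"

```text
time_s: 20.85
tool_pos: [0.5134, -0.0012, 0.1266]
ee_rot: [-3.141, -0.0, 2.091]
wrist_force: [-0.8, -0.3, -0.8]
grip_width: 0.0201
grip_force: 58.8
```

Request:
servo_tool --series "0 0 0.06 0 0 0 -1;0 0 0 0 0 0 -1"

```text
time_s: 21.02
tool_pos: [0.5134, -0.0012, 0.1255]
ee_rot: [-3.141, -0.0, 2.091]
wrist_force: [-0.1, -0.4, -1.5]
grip_width: 0.0205
grip_force: 58.8
```

Request:
servo_tool --series "0 0 0.05 0 0 0 -1;0 0 0 0 0 0 -1"

```text
time_s: 21.18
tool_pos: [0.5137, -0.0012, 0.125]
ee_rot: [3.141, 0.0, 2.091]
wrist_force: [-0.8, -0.6, 1.9]
grip_width: 0.0201
grip_force: 59.1
```

Contact at the expected height (0.125 m); open, wait and lift off.

Request:
servo_tool --series "0 0 0 0 0 0 0.2;0 0 0 0 0 0 0.2;0 0 0 0 0 0 0.2;0 0 0 0 0 0 0.2;0 0 -0.4 0 0 0 0.2;0 0 -1 0 0 0 0.2;0 0 -1 0 0 0 0.2;0 0 -1 0 0 0 0.2;0 0 -1 0 0 0 0.2;0 0 -1 0 0 0 0.2"

```text
time_s: 22.02
tool_pos: [0.5135, -0.0012, 0.2344]
ee_rot: [3.141, 0.0, 2.091]
wrist_force: [0.2, 0.6, -0.1]
grip_width: 0.0512
grip_force: 0.0
```

Request:
servo_tool --series "0 0 -1 0 0 0 0.2;0 0 -1 0 0 0 0.2;0.9 0 0 0 0 0 0.2;0.9 0 0 0 0 0 0.2;0.9 0 0 0 0 0 0.2;0.9 0 0 0 0 0 0.2;0.9 0 0 0 0 0 0.2;0.9 0 0 0 0 0 0.2;0.9 0 0 0 0 0 0.2;0 0 0 0 0 0 0.2"

```text
time_s: 22.85
tool_pos: [0.4496, 0.1103, 0.2734]
ee_rot: [3.141, -0.001, 2.093]
wrist_force: [0.1, -0.4, -1.1]
grip_width: 0.0507
grip_force: 0.0
```

```bash
python3 - <<'E'
from m import *
s=robot.observe();print(s['time_s'],s['tool_pos'],s['wrist_force'])
for n in P:
    for k,a in dict(knobtop=(.513,0,.025,.15,.165),disc=(.513,0,.04,.115,.13),dtop=(.482,.051,.02,.133,.15)).items():
        X=sel(n,*a)
        if len(X): print(k,n,len(X),X.mean(0),(X.min(0)+X.max(0))/2,np.ptp(X,axis=0))
    X=sel(n,.513,0,.034,.115,.13)
    if len(X)>20: print('tilt',np.linalg.lstsq(np.c_[X[:,:2]-[.513,0],np.ones(len(X))],X[:,2],rcond=None)[0])
cv2.imwrite('pics/s5c.png',cv2.resize(C['side']['pixels'][150:240,210:310,::-1],None,fx=6,fy=6,interpolation=cv2.INTER_CUBIC))
E
```

```text
22.95 [0.451  0.1083 0.2733] [0.7247 0.1284 0.4224]
knobtop top 33 [0.5133 0.     0.1546] [ 0.5132 -0.0004  0.1564] [0.0205 0.0202 0.0118]
disc top 234 [ 0.5126 -0.0002  0.1218] [ 0.5137 -0.0009  0.1226] [0.064  0.0618 0.0146]
dtop top 26 [0.4819 0.0517 0.1392] [0.4832 0.052  0.1405] [0.0172 0.017  0.0112]
tilt [0.0066 0.007  0.1218]
knobtop side 40 [ 0.5113 -0.0052  0.1552] [ 0.5108 -0.003   0.1549] [0.0199 0.0229 0.0094]
disc side 226 [ 0.5112 -0.0096  0.1222] [ 0.5122 -0.0045  0.1226] [0.0631 0.0662 0.0137]
dtop side 30 [0.4801 0.0466 0.1387] [0.4801 0.048  0.1381] [0.015  0.019  0.0101]
tilt [-0.0027  0.0213  0.1224]
```

View pics/s5c.png

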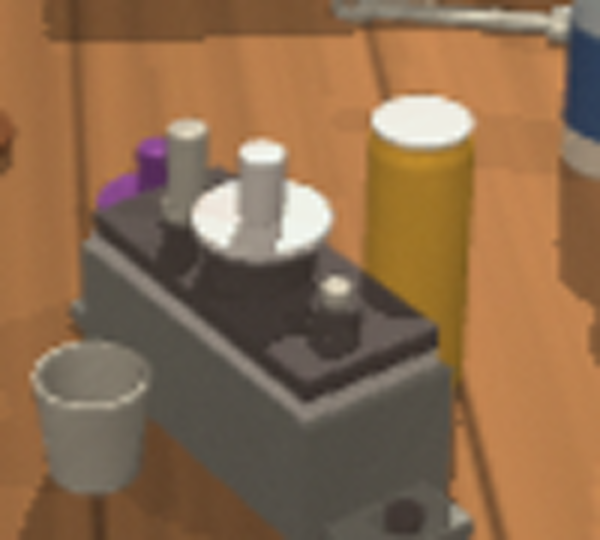

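```bash
python3 -c "
from rig import robot
print(robot.close_job())"
```

```text
the job is handed in; nothing more can be done
None
```

The job is handed in at about 23 s, but no verdict came back. In the last camera check the drift was upright with its top at 140 mm as expected, the cover was level and seated (disc top at 122 mm as expected), the gripper was clear of everything, and nothing near the base had visibly moved.

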